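Align the rotary bearing and thread the guide rod

ROBOT

A 6-joint arm with a two-finger parallel gripper is mounted at the origin on a cart in front of the work surface, level with it; the furniture and walls round the work are solid. World frame = base frame: x ahead of the robot, y to its left, z up, the work surface at z = 0. Lengths are in m, angles in rad, forces in N, time in s.
With the tool pointing down it reaches from about 0.325 to 0.75 m from the base axis. Payload 7.6 kg.
Tool frame: the origin (TCP) lies on the centre line of the jaws, within the pads' length; the fingertips stand 14 mm ahead of it and the grasp point (between the pads) lies 5 mm behind it; z points along the fingers, y is the line along which they close (so a half turn about z gives the same grasp; the last joint's range is limited). The gripper opens to 85 mm and grips with 20 to 120 N. Pads are 22 mm wide; open, the fingers measure 114 mm over their backs; the gripper's body (76 mm by 85 mm) begins 54 mm behind the grasp point. The pads swing forward as they close: fully open they stand 13 mm farther back than shut.
Start: joints at [-1.363, 0.052, 1.401, -0, 1.689, -0.07], TCP at [0.144, -0.505, 0.245] pointing down, gripper open.
Joint ranges: [-2.9, 2.9], [-0.91, 2.17], [0.12, 2.37], [-1.06, 4.2], [0.26, 2.73], [-2.93, 2.93]. Speed limits (rad/s): [2.57, 2.57, 3.01, 3.14, 3.14, 3.14].

INTERFACE

Orientations are given as [roll, pitch, yaw] about the fixed x, y, z axes, in that order (R = Rz(yaw) Ry(pitch) Rx(roll)).
In Python, from plant import state, capture, get_calibration, close_job gives the robot as it stands.
- The arm moves only by the shell command python3 -m inch 'ROWS' [FORCE]. ROWS is JSON, a list of rows, each an object of numbers: "gripper": the closure, from -1 (fully open) to 1 (shut); "dx", "dy", "dz": the shift along the tool's x, y, z in units of 0.03 m (1.0 is 0.03 m); "wx", "wy", "wz": the turn, a rotation vector about the tool's x, y, z in units of 0.08 rad (1.0 is 0.08 rad). A call has 1 to 8 rows; each row shifts and turns the commanded pose from where the row before left it, along the tool's axes as they then stand; what a row does not reach is not made up. A row lasts 1/12 s, in which the tool goes at most 41.7 mm and 7.16 degrees, less where a joint would pass 70% of its speed; a pose out of reach is approached as far as the arm can. A call with a number of a shift or a turn outside -1 to 1 is refused whole. A call with a gripper value outside its range is refused whole. The fingers move at their own pace and stop on an object; FORCE is the grip in N (left out, the last holds). Time passes only in rows, so rows that do not move let the fingers close. It gives the time, the measured TCP pose, the force, the opening and the grip force at its end, in the units of the state.
- state(): the state, without advancing time (a new reading comes with each control period).
- capture(name): name is "scene" or "top" or "wrist"; returns the picture (420x560x3 uint8, blue, green, red); there is no depth.
- get_calibration(name): a dict with "mtx" (3x3 intrinsics, pixels), "pose" (4x4, takes a point from camera to world coordinates); the wrist camera has in their place "T_tool_cam" (4x4, takes a point from camera to tool coordinates, whose origin is the TCP and whose axes are the flange's). Camera axes: x right, y down, z forward; pixel columns grow to the right and rows downward; lengths in m; the calibration is good to about 2 mm. A picture is of the moment at which its call begins: read the wrist's pose just before it. get_calibration takes no time and is no camera call.
- close_job(): hands the job in; it is judged then, once.
The state is a dict: "clock": time; "joints": joint angles; "dq": joint speeds; "effort": joint torques, N m; "position": TCP position; "orientation": TCP orientation; "wrist_force": force on the tool from outside, world axes, zero at the start; "wrist_torque": the same for the moment, N m; "width": finger opening in m; "gripper_force": force on a finger pad.
Only numpy, scipy, OpenCV 4.12 (cv2) and the standard library are available. Lean on these libraries where they do the work, as an engineer would, in place of code of your own. Each camera call takes 0.05 s, during which the arm holds its last target. There are 200 camera calls.

TASK

Turn the round graduated stage in the middle of the bearing bench until its red zero line stands against the white index line, so that the bearing post on it lines up with the two fixed bearing blocks. Then take the guide rod from its cradle by its brass head and thread it, entering from the robot's right, through all three bearings in turn, and push it in until the head rests against the first block. Leave it there released, with the stage still at zero, and do not disturb the other loose things on the table (usb hub, lens on its post, power sensor, tape roll).

Things in the scene. Friction and masses are not known exactly. Their poses are not given: they have to be found in the camera images.
- bench: bearing bench, fixed: dark base bar 64x230x10 mm, long along its y; two upright aluminium bearing blocks and, midway, a rotary stage with a round black body (radius 46 mm, top 24 mm up, white index line at its -x side, towards the robot). Origin: underside centre, on the table. +y: along the bores, the way of insertion (robot's right to left); z up. Bores: along y at x = 0, 60 mm above the table
- entry (a point): centre of the bore mouth in the outer face of the first block (bench y = -80 mm), 60 mm above the table; bench axes. Block: 36 mm wide (x), 20 mm thick (y -80 to -60 mm), top 85 mm above the table, on a foot 58 mm wide (x), 18 mm high. Its bore: 14.5 mm diameter with a 3 mm chamfer at this mouth
- exit (a point): centre of the outer end of the last block's bore (bench y = +80 mm), 60 mm above the table; bench axes. The last block is like the first, from y = +60 to +80 mm, bore chamfered on the side facing -y
- dial (a joint): angle (rad) of the stage's dial about the vertical through the bench's origin. 0 = red zero line at the white index line, all bores in line; positive = anticlockwise from above. Range -0.6 to 1.2; starts at 0.35 to 0.95; stays where left (friction 0.06 N m, no spring). Dial: aluminium disc, radius 36 mm, top 32 mm up, black ticks every 10 degrees, long ones every 30, long red zero line
- post_top (a point): top centre of the middle bearing post, 85 mm above the table, on the stage's axis; axes turn with the dial (the bench's at 0). The post stands on the dial and turns with it: 36 mm wide (its x), 20 mm thick (its y), from 32 to 85 mm up, bore like the others along its y at 60 mm, chamfered at -y. Turn the dial by gripping the post across its width from above
- cradle: grey rod cradle, fixed: base 50x215x6 mm (long along its y) with two V rests, each 8 mm thick, 33 mm wide, top 59 mm above the table, at y = -103 and +55 mm. Origin: underside centre, on the table
- rod: loose guide rod, 0.1 to 0.2 kg, level in the cradle, nose to the robot's left, axis 55 mm above the table. Origin: on the axis at the middle of the brass head (diameter 26 mm, y -16 to +16 mm; grip it across from above). +y to the nose. Black shaft, diameter 12 mm, to y = +191 mm, last 5 mm tapered; stub behind to y = -38 mm. Home: head touches the first block, origin at bench y = -96 mm
- rod_tip (a point): the nose end of the rod on its axis (rod y = +191 mm)
- usb_hub: loose grey usb hub, 57 x 95 x 20 mm, origin under its centre; leave it alone
- lens_mount: loose lens on a post with a round foot, 40 x 40 x 88 mm, origin under its centre; leave it alone
- power_sensor: loose black round sensor head, 44 x 44 x 16 mm, origin under its centre; leave it alone
- tape_roll: loose roll of blue tape lying flat, 63 x 63 x 19 mm, origin under its centre; leave it alone

How it is judged:
On the way, in this order (a step that is already met when the one before it is completed fails the run):
1. the dial stands at zero (within 4 degrees), the rod not yet in a bearing (value of joint dial between -0.07 and 0.07 rad and not (y of rod_tip in the frame of bench above -0.08 m and x of rod_tip in the frame of bench between -0.006 and 0.006 m and z of rod_tip in the frame of bench between 0.054 and 0.066 m and angle between the y axis of rod and the y axis of bench, either way round below 0.08 rad)), for 0.2 s.
2. the rod's nose is through the first block (y of rod_tip in the frame of bench above -0.058 m and x of rod_tip in the frame of bench between -0.006 and 0.006 m and z of rod_tip in the frame of bench between 0.054 and 0.066 m and angle between the y axis of rod and the y axis of bench, either way round below 0.08 rad), for 0.1 s.
3. the rod's nose is through the middle post (y of rod_tip in the frame of bench above 0.012 m and x of rod_tip in the frame of bench between -0.006 and 0.006 m and z of rod_tip in the frame of bench between 0.054 and 0.066 m and angle between the y axis of rod and the y axis of bench, either way round below 0.08 rad), for 0.1 s.
4. the rod's nose is out of the last block (y of rod_tip in the frame of bench above 0.082 m and x of rod_tip in the frame of bench between -0.006 and 0.006 m and z of rod_tip in the frame of bench between 0.054 and 0.066 m and angle between the y axis of rod and the y axis of bench, either way round below 0.08 rad), for 0.1 s.
At the end, for the whole second after the job is handed in: the rod lies through all three bores (axis within 6 mm and 0.08 rad of the bore line), its head within 5 mm of the first block's outer face and its nose at least 10 mm out of the last block; the dial is within 0.09 rad of zero; the rod is released and at rest (y of rod_tip in the frame of bench above 0.09 m and x of rod_tip in the frame of bench between -0.006 and 0.006 m and z of rod_tip in the frame of bench between 0.054 and 0.066 m and angle between the y axis of rod and the y axis of bench, either way round below 0.08 rad and y of rod in the frame of bench above -0.101 m and x of rod in the frame of bench between -0.006 and 0.006 m and value of joint dial between -0.09 and 0.09 rad and linear speed of rod below 0.02 m/s and contact force between rod and the fingers below 0.1 N); the robot touches nothing.
It fails at once if the usb hub is pushed more than 20 mm or knocked over (distance of usb_hub from where it was at the start of the episode above 0.02 m or angle between usb_hub's own z axis and vertical above 0.5 rad).
It fails at once if the lens mount is pushed more than 20 mm or knocked over (distance of lens_mount from where it was at the start of the episode above 0.02 m or angle between lens_mount's own z axis and vertical above 0.5 rad).
It fails at once if the power sensor is pushed more than 20 mm or knocked over (distance of power_sensor from where it was at the start of the episode above 0.02 m or angle between power_sensor's own z axis and vertical above 0.5 rad).
It fails at once if the tape roll is pushed more than 20 mm or knocked over (distance of tape_roll from where it was at the start of the episode above 0.02 m or angle between tape_roll's own z axis and vertical above 0.5 rad).
It also fails if it takes over 64 s, if anything falls off the work surface, if the arm or the gripper's body presses on something with over 40 N, if the wrist force passes 120 N, or if a joint passes its speed limit or range.

## Working session

There is one attempt and no reset: what is moved stays moved. The work goes in short steps, Python scripts to look and compute and a shell command to move; the robot and the scene stay as the last step left them, time stands still between calls to the robot, and variables do not carry over. Pictures are saved under pics/ and viewed, at most 10 in all, crops included, and the job is handed in when it is done.

```bash
mkdir -p pics
cat > h.py <<'E'
import numpy as np, cv2
from plant import state, capture, get_calibration
from scipy.spatial.transform import Rotation as R
def snap(n,f):
    s=state(); im=capture(n); cv2.imwrite(f'pics/{f}.png',im); return s,im
def cam(n,s=None):
    c=get_calibration(n); K=np.array(c['mtx'])
    if n=='wrist':
        T=np.eye(4);T[:3,:3]=R.from_euler('xyz',s['orientation']).as_matrix();T[:3,3]=s['position'];T=T@np.array(c['T_tool_cam'])
    else: T=np.array(c['pose'])
    return K,T
def ray(K,T,uv,z):
    d=T[:3,:3]@np.linalg.solve(K,[uv[0],uv[1],1]); return T[:3,3]+d*(z-T[2,3])/d[2]
def proj(K,T,p):
    q=T[:3,:3].T@(np.array(p)-T[:3,3]); q=K@q; return q[:2]/q[2]
E
python3 - <<'E'
from h import *
s,a=snap('scene','scene1'); _,b=snap('top','top1')
print(s)
for n in('scene','top'):
    K,T=cam(n); print(K.round(1),T.round(3))
cv2.imwrite('pics/top1b.png',cv2.resize(b,(800,600),interpolation=cv2.INTER_CUBIC))
E
```

```text
{'clock': 0.0, 'joints': array([-1.36328658e+00,  5.28321097e-02,  1.40173804e+00,  2.56815313e-05,
        1.68859892e+00, -7.03240328e-02]), 'dq': array([-0.00142058,  0.00017096, -0.00032548,  0.00015904, -0.00048583,
        0.00056389]), 'effort': array([-4.06129811e-04, -3.81667650e+01, -3.60188591e+01, -8.81673614e-07,
        6.14852543e-03, -1.72039415e-05]), 'position': array([ 0.14395166, -0.50458595,  0.24446813]), 'orientation': array([-3.14002192e+00, -1.36213904e-04,  2.77836675e-01]), 'wrist_force': array([ 0.57520344, -0.08798336, -0.07176079]), 'wrist_torque': array([-0.01910361, -0.00566532, -0.02816112]), 'gripper_force': 0.0, 'width': 0.08531245483372006}
[[531.3   0.  280. ]
 [  0.  531.3 210.1]
 [  0.    0.    1. ]] [[ 0.488 -0.664  0.566 -0.359]
 [-0.873 -0.373  0.314 -0.554]
 [ 0.002 -0.648 -0.762  1.358]
 [ 0.     0.     0.     1.   ]]
[[463.6   0.  280.5]
 [  0.  463.6 208.3]
 [  0.    0.    1. ]] [[ 0.03  -0.992  0.125  0.402]
 [-0.999 -0.032 -0.015 -0.025]
 [ 0.018 -0.124 -0.992  1.305]
 [ 0.     0.     0.     1.   ]]
```

View pics/top1b.png

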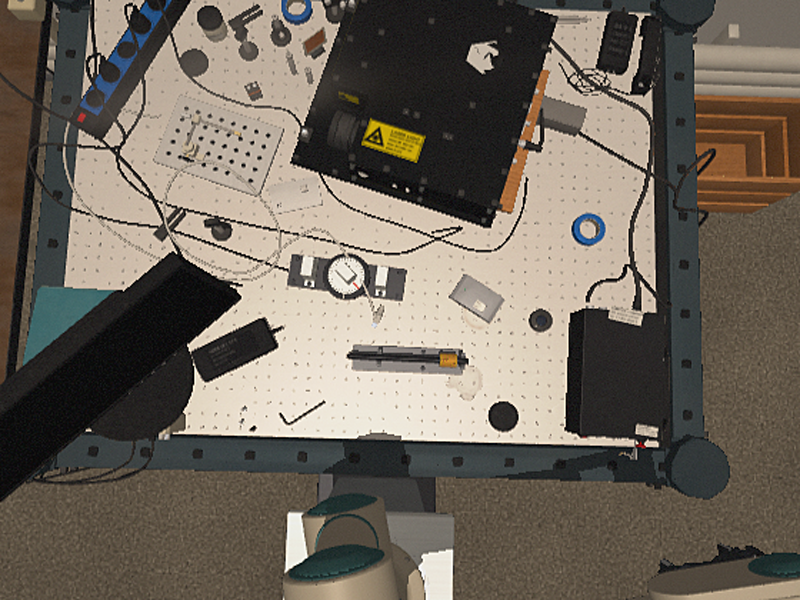

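View pics/scene1.png

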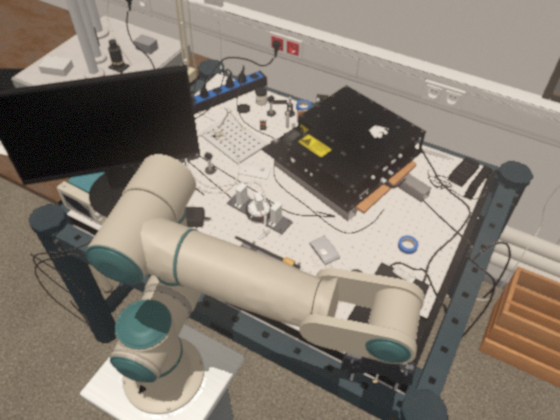

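The top view (800-px copy) shows the bench centred at (347,277), with its base running from (289,270) to (405,284). The rod runs from its nose at (348,355) to the brass head at (450,359), and the lens mount is at (377,313), between bench and cradle. The hub is at (476,298), the power sensor at (540,320) and the tape at (589,229).

Run:
```python
from h import *
K,T=cam('top')
for n,p,z in [('stage',(346,276),.03),('barL',(289,270),.01),('barR',(405,284),.01),('head',(450,359),.065),('nose',(348,355),.055),('stub',(467,362),.055),('lensfoot',(374,318),.0),('lenstop',(380,300),.08),('hub',(476,298),.02)]:
    print(n,ray(K,T,np.array(p)*.7,z).round(3))
b=cv2.imread('pics/top1.png')
c=b[165:275,190:350]; cv2.imwrite('pics/c1.png',cv2.resize(c,(800,550),interpolation=cv2.INTER_CUBIC))
print(get_calibration('wrist'))
```

```text
stage [0.601 0.064 0.03 ]
barL [0.612 0.179 0.01 ]
barR [ 0.592 -0.051  0.01 ]
head [ 0.445 -0.138  0.065]
nose [0.447 0.053 0.055]
stub [ 0.441 -0.171  0.055]
lensfoot [0.524 0.008 0.   ]
lenstop [ 0.55  -0.004  0.08 ]
hub [ 0.567 -0.191  0.02 ]
{'mtx': array([[320.80318422,   0.        , 275.89520015],
       [  0.        , 320.80318422, 208.85602341],
       [  0.        ,   0.        ,   1.        ]]), 'T_tool_cam': array([[ 1.54444375e-03, -9.64589538e-01, -2.63751091e-01,
         6.58980589e-02],
       [ 9.99998771e-01,  1.41908460e-03,  6.65808421e-04,
        -6.87150414e-04],
       [-2.67946728e-04, -2.63751795e-01,  9.64590545e-01,
        -1.28489061e-01],
       [ 0.00000000e+00,  0.00000000e+00,  0.00000000e+00,
         1.00000000e+00]])}
```

View pics/c1.png

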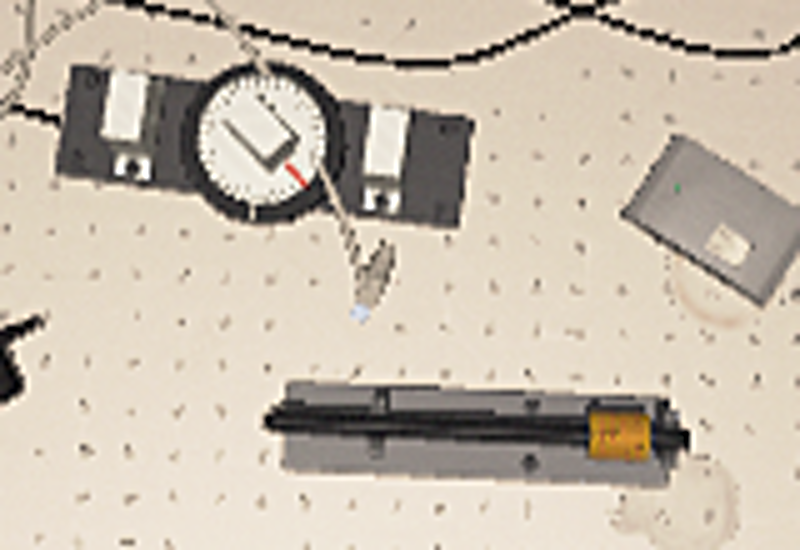

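The object at (375,280) in the crop is just a cable end, part of the board. The zero line sits about 0.85–0.9 rad anticlockwise of the index. I'll rotate the tool to yaw ≈ 1.56 and fly over the bench.

```bash
python3 -m inch '[{"gripper":-1,"wz":-1},{"wz":-1},{"wz":-1},{"wz":-1},{"wz":-1},{"wz":-1},{"wz":-1},{"wz":-1}]'
python3 -m inch '[{"wz":-1},{"wz":-1},{"wz":-1},{"wz":-1},{"wz":-1},{"wz":-1},{"wz":-1},{"wz":-1}]'
python3 -m inch '[{"dx":1,"dy":0.8},{"dx":1,"dy":0.8},{"dx":1,"dy":0.8},{"dx":1,"dy":0.8},{"dx":1,"dy":0.8},{"dx":1,"dy":0.8},{"dx":1,"dy":0.8},{"dx":1,"dy":0.8}]'
```

```text
validation failed for argument at $[0]...
validation failed for argument at $[0]...
validation failed for argument at $[0]...
```

```bash
python3 -m inch '[{"gripper":-1,"dx":0,"dy":0,"dz":0,"wx":0,"wy":0,"wz":-1}]'
python3 -m inch '[{"gripper":-1.0,"dx":0.0,"dy":0.0,"dz":0.0,"wx":0.0,"wy":0.0,"wz":-1.0}]' 40; python3 -m inch --help
```

```text
clock: 0.18
position: [0.1439, -0.5047, 0.2447]
orientation: [-3.141, -0.0, 0.357]
wrist_force: [-0.3, 0.1, -0.5]
width: 0.0855
gripper_force: 0.0
clock: 0.27
position: [0.1439, -0.5047, 0.2448]
orientation: [-3.141, -0.0, 0.441]
wrist_force: [0.4, 0.2, -0.9]
width: 0.0853
gripper_force: 0.0invalid input: not JSON, or not a number
```

All seven keys are required in every row.

```bash
python3 -m inch '[{"gripper":-1,"dx":0,"dy":0,"dz":0,"wx":0,"wy":0,"wz":-1},{"gripper":-1,"dx":0,"dy":0,"dz":0,"wx":0,"wy":0,"wz":-1},{"gripper":-1,"dx":0,"dy":0,"dz":0,"wx":0,"wy":0,"wz":-1},{"gripper":-1,"dx":0,"dy":0,"dz":0,"wx":0,"wy":0,"wz":-1},{"gripper":-1,"dx":0,"dy":0,"dz":0,"wx":0,"wy":0,"wz":-1},{"gripper":-1,"dx":0,"dy":0,"dz":0,"wx":0,"wy":0,"wz":-1},{"gripper":-1,"dx":0,"dy":0,"dz":0,"wx":0,"wy":0,"wz":-1}]' >/dev/null
python3 -m inch '[{"gripper":-1,"dx":0,"dy":0,"dz":0,"wx":0,"wy":0,"wz":-1},{"gripper":-1,"dx":0,"dy":0,"dz":0,"wx":0,"wy":0,"wz":-1},{"gripper":-1,"dx":0,"dy":0,"dz":0,"wx":0,"wy":0,"wz":-1},{"gripper":-1,"dx":0,"dy":0,"dz":0,"wx":0,"wy":0,"wz":-1},{"gripper":-1,"dx":0,"dy":0,"dz":0,"wx":0,"wy":0,"wz":-1},{"gripper":-1,"dx":0,"dy":0,"dz":0,"wx":0,"wy":0,"wz":-1},{"gripper":-1,"dx":0,"dy":0,"dz":0,"wx":0,"wy":0,"wz":-1}]'
python3 -m inch '[{"gripper":-1,"dx":1,"dy":0.8,"dz":0,"wx":0,"wy":0,"wz":0},{"gripper":-1,"dx":1,"dy":0.8,"dz":0,"wx":0,"wy":0,"wz":0},{"gripper":-1,"dx":1,"dy":0.8,"dz":0,"wx":0,"wy":0,"wz":0},{"gripper":-1,"dx":1,"dy":0.8,"dz":0,"wx":0,"wy":0,"wz":0},{"gripper":-1,"dx":1,"dy":0.8,"dz":0,"wx":0,"wy":0,"wz":0},{"gripper":-1,"dx":1,"dy":0.8,"dz":0,"wx":0,"wy":0,"wz":0},{"gripper":-1,"dx":1,"dy":0.8,"dz":0,"wx":0,"wy":0,"wz":0},{"gripper":-1,"dx":1,"dy":0.8,"dz":0,"wx":0,"wy":0,"wz":0}]'
```

```text
clock: 1.43
position: [0.144, -0.5047, 0.2448]
orientation: [-3.141, -0.001, 1.562]
wrist_force: [-0.2, 0.7, 0.1]
width: 0.0855
gripper_force: 0.0
clock: 2.1
position: [0.3398, -0.2656, 0.245]
orientation: [-3.141, -0.0, 1.558]
wrist_force: [0.1, -0.8, 0.0]
width: 0.0853
gripper_force: 0.0
```

```bash
python3 -m inch '[{"gripper":-1,"dx":0.95,"dy":0.85,"dz":0,"wx":0,"wy":0,"wz":0},{"gripper":-1,"dx":0.95,"dy":0.85,"dz":0,"wx":0,"wy":0,"wz":0},{"gripper":-1,"dx":0.95,"dy":0.85,"dz":0,"wx":0,"wy":0,"wz":0},{"gripper":-1,"dx":0.95,"dy":0.85,"dz":0,"wx":0,"wy":0,"wz":0},{"gripper":-1,"dx":0.95,"dy":0.85,"dz":0,"wx":0,"wy":0,"wz":0},{"gripper":-1,"dx":0.95,"dy":0.85,"dz":0,"wx":0,"wy":0,"wz":0},{"gripper":-1,"dx":0.95,"dy":0.85,"dz":0,"wx":0,"wy":0,"wz":0},{"gripper":-1,"dx":0,"dy":0,"dz":0,"wx":0,"wy":0,"wz":0}]'
python3 - <<'E'
from h import *
import json
s,a=snap('wrist','w1'); json.dump({k:np.array(s[k]).tolist() for k in('position','orientation')},open('w1.json','w'))
cv2.imwrite('pics/w1b.png',cv2.resize(a,(800,600),interpolation=cv2.INTER_CUBIC))
E
```

```text
clock: 2.77
position: [0.5226, -0.0656, 0.2438]
orientation: [-3.14, -0.002, 1.563]
wrist_force: [-0.1, 0.1, -0.5]
width: 0.0854
gripper_force: 0.0
```

View pics/w1b.png

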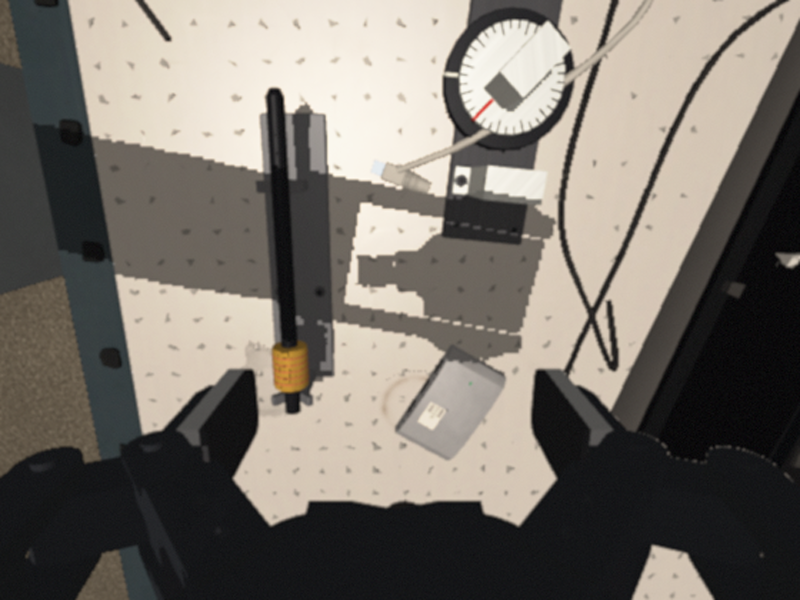

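The wrist view (800-px copy) shows the stage body centred at (509,79), the index at (451,74) and the red line near (483,108). The post top has corners at (500,72), (548,22), (572,50) and (523,92). The first block top spans about (485–546, 166–200). The rod runs from the nose (274,92) to the brass head (290,367), with the stub end at (292,411).

Run:
```python
from h import *
import json
s=json.load(open('w1.json')); K,T=cam('wrist',s); a=cv2.imread('pics/w1.png').astype(int)
P=lambda u,v,z: ray(K,T,np.array((u,v))*.7,z)
b,g,r=a[...,0],a[...,1],a[...,2]
m=(r>150)&(g<90)&(b<90); m[:, :300]=0;m[120:]=0
y,x=np.nonzero(m); rp=np.array([ray(K,T,q,.032) for q in zip(x,y)]); print('red',len(x),x.mean()/.7,y.mean()/.7,rp.mean(0).round(4))
l=np.array([P(444,79,.024),P(573,79,.024),P(509,9,.024),P(509,150,.024)]); print('body',l.round(4), l[:2,0].mean(),l[2:,1].mean())
c=np.array([l[:2,0].mean(),l[2:,1].mean()])
print('index',P(451,74,.024).round(4))
q=np.array([P(*u,.085) for u in[(500,72),(548,22),(572,50),(523,92)]]); print('post',q.round(4),q.mean(0).round(4),'ang',np.arctan2(*(q[1]-q[0]+q[2]-q[3])[[1,0]]))
bt=np.array([P(*u,.085) for u in[(485,166),(546,172),(546,200),(485,195)]]); print('block',bt.round(4),bt.mean(0).round(4))
bl,br=P(445,237,.01),P(519,243,.01); print('bar end',bl.round(4),br.round(4))
d=c-rp.mean(0)[:2]; print('red ang',np.arctan2(d[1],d[0]))
m=(r>150)&(g>80)&(b<70)&(r-b>90); m[:, :150]=0;m[:, 250:]=0
y,x=np.nonzero(m); print('brass px',x.min()/.7,x.max()/.7,y.min()/.7,y.max()/.7)
print('head',P((x.min()+x.max()+1)/1.4,(y.min()+y.max())/1.4,.058).round(4),'nose',P(274.5,92,.058).round(4),'stub',P(292,410,.055).round(4))
for v in(130,300): 
   print('shaft',P({130:276.5,300:288}[v],v,.058).round(4))
```

```text
red 11 482.5974025974026 108.83116883116884 [0.5833 0.0443 0.032 ]
body [[0.557  0.0649 0.024 ]
 [0.6469 0.0643 0.024 ]
 [0.5998 0.1078 0.024 ]
 [0.6051 0.0175 0.024 ]] 0.6019775965412841 0.0626177974976897
index [0.5618 0.068  0.024 ]
post [[0.5829 0.0572 0.085 ]
 [0.6083 0.0826 0.085 ]
 [0.6231 0.0684 0.085 ]
 [0.5968 0.0466 0.085 ]] [0.6028 0.0637 0.085 ] ang 0.7397828612168985
block [[ 0.5767  0.0055  0.085 ]
 [ 0.6137  0.0018  0.085 ]
 [ 0.6151 -0.0148  0.085 ]
 [ 0.5775 -0.0115  0.085 ]] [ 0.5958 -0.0047  0.085 ]
bar end [ 0.5618 -0.0471  0.01  ] [ 0.6206 -0.0522  0.01  ]
red ang 0.7762768947179082
brass px 272.8571428571429 300.0 350.0 390.0
head [ 0.4416 -0.1388  0.058 ] nose [0.4464 0.0518 0.058 ] stub [ 0.4423 -0.1735  0.055 ]
shaft [0.446  0.0291 0.058 ]
shaft [ 0.4458 -0.0849  0.058 ]
```

```bash
python3 -m inch '[{"gripper":-1,"dx":0.864,"dy":0.526,"dz":0,"wx":0,"wy":0,"wz":0},{"gripper":-1,"dx":0.864,"dy":0.526,"dz":0,"wx":0,"wy":0,"wz":0},{"gripper":-1,"dx":0.864,"dy":0.526,"dz":0,"wx":0,"wy":0,"wz":0},{"gripper":-1,"dx":0.864,"dy":0.526,"dz":0,"wx":0,"wy":0,"wz":0},{"gripper":-1,"dx":0.864,"dy":0.526,"dz":0,"wx":0,"wy":0,"wz":0}]' >/dev/null
python3 -m inch '[{"gripper":-1,"dx":0,"dy":0,"dz":0.25,"wx":0,"wy":0,"wz":-1},{"gripper":-1,"dx":0,"dy":0,"dz":0.25,"wx":0,"wy":0,"wz":-1},{"gripper":-1,"dx":0,"dy":0,"dz":0.25,"wx":0,"wy":0,"wz":-1},{"gripper":-1,"dx":0,"dy":0,"dz":0.25,"wx":0,"wy":0,"wz":-1},{"gripper":-1,"dx":0,"dy":0,"dz":0.25,"wx":0,"wy":0,"wz":-1},{"gripper":-1,"dx":0,"dy":0,"dz":0.25,"wx":0,"wy":0,"wz":-1},{"gripper":-1,"dx":0,"dy":0,"dz":0.25,"wx":0,"wy":0,"wz":-1},{"gripper":-1,"dx":0,"dy":0,"dz":0.25,"wx":0,"wy":0,"wz":-1}]' >/dev/null
python3 -m inch '[{"gripper":-1,"dx":0,"dy":0,"dz":0.25,"wx":0,"wy":0,"wz":-1},{"gripper":-0.4,"dx":0,"dy":0,"dz":0.25,"wx":0,"wy":0,"wz":-0.56},{"gripper":-0.4,"dx":0,"dy":0,"dz":0,"wx":0,"wy":0,"wz":0},{"gripper":-0.4,"dx":0,"dy":0,"dz":0,"wx":0,"wy":0,"wz":0},{"gripper":-0.4,"dx":0,"dy":0,"dz":0,"wx":0,"wy":0,"wz":0}]'
```

```text
clock: 4.32
position: [0.6008, 0.0578, 0.1708]
orientation: [3.141, 0.0, 2.321]
wrist_force: [0.2, -0.0, -0.0]
width: 0.0597
gripper_force: 0.0
```

```bash
python3 -m inch '[{"gripper":-0.4,"dx":0.095,"dy":0.165,"dz":0.6,"wx":0,"wy":0,"wz":0},{"gripper":-0.4,"dx":0,"dy":0,"dz":0.7,"wx":0,"wy":0,"wz":0},{"gripper":-0.4,"dx":0,"dy":0,"dz":0.7,"wx":0,"wy":0,"wz":0},{"gripper":-0.4,"dx":0,"dy":0,"dz":0.7,"wx":0,"wy":0,"wz":0},{"gripper":-0.4,"dx":0,"dy":0,"dz":0.7,"wx":0,"wy":0,"wz":0},{"gripper":-0.4,"dx":0,"dy":0,"dz":0,"wx":0,"wy":0,"wz":0}]'
python3 -m inch '[{"gripper":1,"dx":0,"dy":0,"dz":0,"wx":0,"wy":0,"wz":0},{"gripper":1,"dx":0,"dy":0,"dz":0,"wx":0,"wy":0,"wz":0},{"gripper":1,"dx":0,"dy":0,"dz":0,"wx":0,"wy":0,"wz":0},{"gripper":1,"dx":0,"dy":0,"dz":0,"wx":0,"wy":0,"wz":0},{"gripper":1,"dx":0,"dy":0,"dz":0,"wx":0,"wy":0,"wz":0},{"gripper":1,"dx":0,"dy":0,"dz":0,"wx":0,"wy":0,"wz":0}]' 30
```

```text
clock: 4.82
position: [0.6001, 0.0634, 0.064]
orientation: [-3.136, -0.005, 2.321]
wrist_force: [-0.6, -0.1, -0.5]
width: 0.0595
gripper_force: 0.0
clock: 5.32
position: [0.6032, 0.0636, 0.0704]
orientation: [3.14, 0.002, 2.322]
wrist_force: [-3.0, -2.5, 7.4]
width: 0.0356
gripper_force: 31.7
```

```bash
python3 -m inch '[{"gripper":1,"dx":0,"dy":0,"dz":0,"wx":0,"wy":0,"wz":0.7},{"gripper":1,"dx":0,"dy":0,"dz":0,"wx":0,"wy":0,"wz":0.7},{"gripper":1,"dx":0,"dy":0,"dz":0,"wx":0,"wy":0,"wz":0.7},{"gripper":1,"dx":0,"dy":0,"dz":0,"wx":0,"wy":0,"wz":0.7},{"gripper":1,"dx":0,"dy":0,"dz":0,"wx":0,"wy":0,"wz":0.7},{"gripper":1,"dx":0,"dy":0,"dz":0,"wx":0,"wy":0,"wz":0.7},{"gripper":1,"dx":0,"dy":0,"dz":0,"wx":0,"wy":0,"wz":0.7},{"gripper":1,"dx":0,"dy":0,"dz":0,"wx":0,"wy":0,"wz":0.7}]'
python3 -m inch '[{"gripper":1,"dx":0,"dy":0,"dz":0,"wx":0,"wy":0,"wz":0.7},{"gripper":1,"dx":0,"dy":0,"dz":0,"wx":0,"wy":0,"wz":0.7},{"gripper":1,"dx":0,"dy":0,"dz":0,"wx":0,"wy":0,"wz":0.7},{"gripper":1,"dx":0,"dy":0,"dz":0,"wx":0,"wy":0,"wz":0.7},{"gripper":1,"dx":0,"dy":0,"dz":0,"wx":0,"wy":0,"wz":0.7},{"gripper":1,"dx":0,"dy":0,"dz":0,"wx":0,"wy":0,"wz":0.7},{"gripper":1,"dx":0,"dy":0,"dz":0,"wx":0,"wy":0,"wz":0.7},{"gripper":1,"dx":0,"dy":0,"dz":0,"wx":0,"wy":0,"wz":0}]'
python3 - <<'E'
from h import *
import json
s,a=snap('wrist','w2'); json.dump({k:np.array(s[k]).tolist() for k in('position','orientation')},open('w2.json','w'))
cv2.imwrite('pics/w2b.png',cv2.resize(a,(800,600),interpolation=cv2.INTER_CUBIC))
E
```

```text
clock: 5.98
position: [0.6033, 0.0636, 0.0704]
orientation: [3.139, 0.001, 1.872]
wrist_force: [-2.1, -0.9, 6.7]
width: 0.0357
gripper_force: 32.4
clock: 6.65
position: [0.6034, 0.0636, 0.0704]
orientation: [3.138, -0.0, 1.479]
wrist_force: [-2.2, -1.8, 5.9]
width: 0.0358
gripper_force: 31.7
```

View pics/w2b.png

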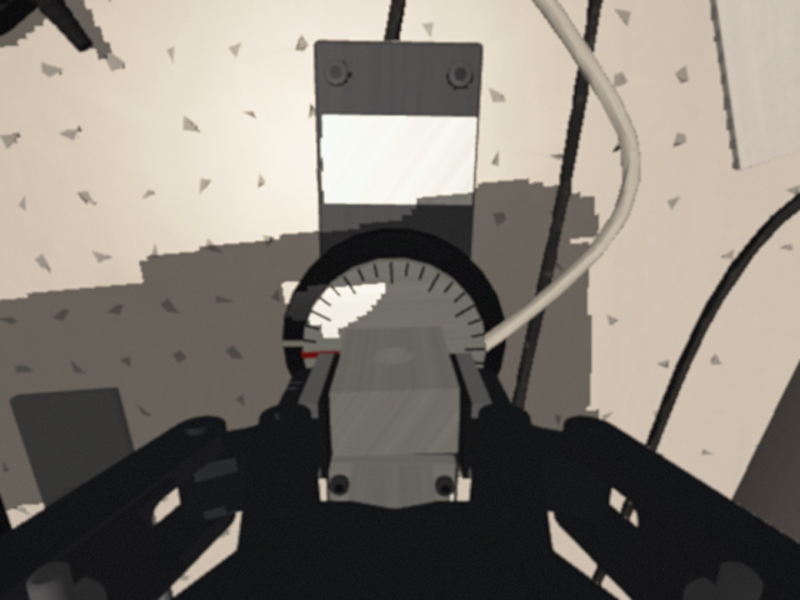

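The last block and base bar stand square in the view, so the bench is aligned with the tool. The white index is at (284–300, 344) and the red line at (303–338, 354), so a small residual turn is left. I'll compute it.

Run:
```python
from h import *
import json
s=json.load(open('w2.json')); K,T=cam('wrist',s); a=cv2.imread('pics/w2.png').astype(int)
P=lambda u,v,z: ray(K,T,np.array((u,v))*.7,z)
b,g,r=a[...,0],a[...,1],a[...,2]
m=(r>100)&(g<70)&(b<70); m[:, 260:]=0
y,x=np.nonzero(m);print(sorted(zip(x/.7,y/.7))[::3])
rp=np.array([ray(K,T,q,.032) for q in zip(x+.0,y+.0)])[:,:2]
print('red',rp.min(0),rp.max(0),'fit ang',np.polyfit(rp[:,0],rp[:,1],1)[0],rp.mean(0))
i=np.array([P(284,344,.0245),P(301,344,.0245)])[:,:2]; print('index',i)
e=np.array([P(315,43,.01),P(482,43,.01)])[:,:2]; print('bar',e.mean(0),'ang',np.arctan2(*(e[1]-e[0])[::-1]))
sl=[P(316,60,.01),P(321,248,.01),P(482,60,.01),P(471,248,.01)]
for k in(0,2): d=(sl[k]-sl[k+1]); print('side',-np.arctan2(d[0],d[1]),sl[k+1].round(4))
t=np.array([P(*u,.085) for u in[(320,115),(477,116),(475,206),(322,204)]]); print('block2',t.round(4),t.mean(0).round(4),'ang',np.arctan2(*(t[1]-t[0]+t[2]-t[3])[[1,0]]))
# dial body ellipse: sides
l=[P(500,330,.024),P(283,330,.024),P(393,228,.024)];print('body',np.array(l).round(4))
q=np.array([P(*u,.085) for u in[(331,390),(462,390)]]);print('postedge',q.round(4))
```

```text
[(np.float64(305.7142857142857), np.float64(357.14285714285717)), (np.float64(308.5714285714286), np.float64(357.14285714285717)), (np.float64(311.42857142857144), np.float64(357.14285714285717)), (np.float64(314.2857142857143), np.float64(351.42857142857144)), (np.float64(317.14285714285717), np.float64(351.42857142857144))]
red [0.56802887 0.06411171] [0.57279685 0.06663715] fit ang 0.4548201099594749 [0.57038389 0.06517209]
index [[0.55827596 0.06791964]
 [0.56513133 0.06729253]]
bar [0.61457863 0.17664902] ang -0.08887811422233548
side -0.10550554872070979 [0.5759 0.1033 0.01  ]
side -0.10363946105383053 [0.6379 0.0977 0.01  ]
block2 [[0.5925 0.145  0.085 ]
 [0.6288 0.1415 0.085 ]
 [0.6275 0.121  0.085 ]
 [0.5903 0.1248 0.085 ]] [0.6098 0.1331 0.085 ] ang -0.0991461441425916
body [[0.6458 0.0658 0.024 ]
 [0.5587 0.0737 0.024 ]
 [0.6065 0.1105 0.024 ]]
postedge [[0.5863 0.0753 0.085 ]
 [0.6218 0.072  0.085 ]]
```

The dial stands at zero to within about 0.03 rad. The gripped post is at −0.092 and the bench yaw is about −0.098, so I'll nudge slightly, release, rise and take a check picture.

```bash
python3 -m inch '[{"gripper":1,"dx":0,"dy":0,"dz":0,"wx":0,"wy":0,"wz":0.15},{"gripper":1,"dx":0,"dy":0,"dz":0,"wx":0,"wy":0,"wz":0},{"gripper":-0.4,"dx":0,"dy":0,"dz":0,"wx":0,"wy":0,"wz":0},{"gripper":-0.4,"dx":0,"dy":0,"dz":0,"wx":0,"wy":0,"wz":0},{"gripper":-0.4,"dx":0,"dy":0,"dz":0,"wx":0,"wy":0,"wz":0},{"gripper":-0.4,"dx":0,"dy":0,"dz":0,"wx":0,"wy":0,"wz":0}]'
python3 -m inch '[{"gripper":-0.4,"dx":0,"dy":0,"dz":-0.5,"wx":0,"wy":0,"wz":0},{"gripper":-0.4,"dx":0,"dy":0,"dz":-0.8,"wx":0,"wy":0,"wz":0},{"gripper":-0.4,"dx":0,"dy":0,"dz":-0.9,"wx":0,"wy":0,"wz":0},{"gripper":-0.4,"dx":-0.91,"dy":0,"dz":-0.9,"wx":0,"wy":0,"wz":0},{"gripper":-0.4,"dx":-0.91,"dy":-0.2,"dz":-0.9,"wx":0,"wy":0,"wz":0},{"gripper":-0.4,"dx":-0.91,"dy":-0.2,"dz":0,"wx":0,"wy":0,"wz":0},{"gripper":-0.4,"dx":0,"dy":0,"dz":0,"wx":0,"wy":0,"wz":0}]'
python3 - <<'E'
from h import *
import json
s,a=snap('wrist','w3'); json.dump({k:np.array(s[k]).tolist() for k in('position','orientation')},open('w3.json','w'))
cv2.imwrite('pics/w3b.png',cv2.resize(a,(800,600),interpolation=cv2.INTER_CUBIC))
E
```

```text
clock: 7.2
position: [0.6025, 0.0639, 0.0683]
orientation: [3.141, -0.0, 1.471]
wrist_force: [0.1, -0.6, 0.2]
width: 0.0598
gripper_force: 0.0
clock: 7.78
position: [0.5823, -0.0204, 0.1908]
orientation: [3.137, 0.002, 1.467]
wrist_force: [0.8, -0.1, -0.8]
width: 0.0598
gripper_force: 0.0
```

View pics/w3b.png

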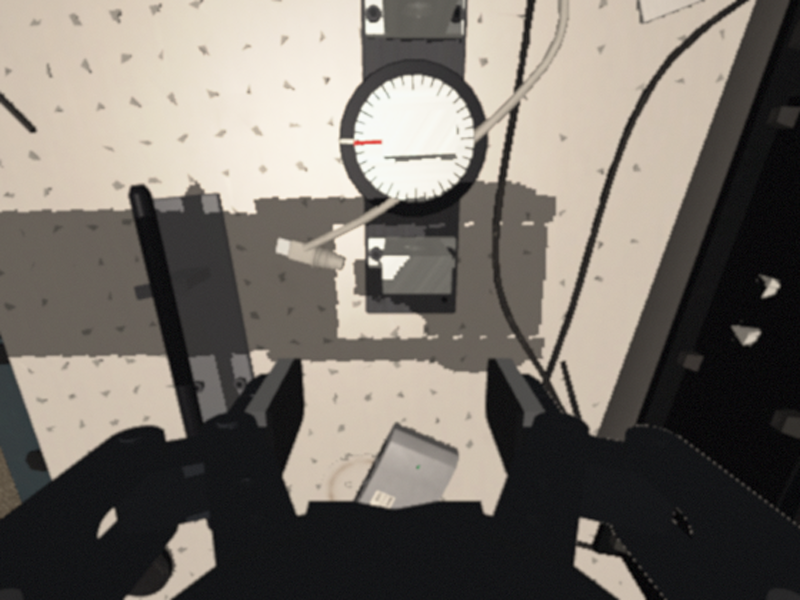

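The red line and white index coincide at (341–383, 142), so the dial is at zero. The post top's front edge at (385–455, 157) is square with the bench. Now over to the rod head.

```bash
python3 - <<'E'
from h import *
import json
s=json.load(open('w3.json')); K,T=cam('wrist',s)
P=lambda u,v,z: ray(K,T,np.array((u,v))*.7,z).round(4)
print('block1 front top',P(382,294,.085),P(454,294,.085)); print('bar end',P(366,312,.01),P(456,312,.01)); print('post front',P(385,159,.085),P(456,156,.085)); print('idx',P(347,142,.024),'red',P(355,142,.032),P(382,141.5,.032));
E
python3 -m inch '[{"gripper":-0.4,"dx":-0.88,"dy":-0.83,"dz":0,"wx":0,"wy":0,"wz":0},{"gripper":-0.4,"dx":-0.88,"dy":-0.83,"dz":0,"wx":0,"wy":0,"wz":0},{"gripper":-0.4,"dx":-0.88,"dy":-0.83,"dz":0,"wx":0,"wy":0,"wz":0},{"gripper":-0.4,"dx":-0.88,"dy":-0.83,"dz":0,"wx":0,"wy":0,"wz":0},{"gripper":-0.4,"dx":-0.88,"dy":-0.83,"dz":0,"wx":0,"wy":0,"wz":0},{"gripper":-0.4,"dx":0,"dy":0,"dz":0,"wx":0,"wy":0,"wz":-1},{"gripper":-0.4,"dx":0,"dy":0,"dz":0,"wx":0,"wy":0,"wz":0},{"gripper":-0.4,"dx":0,"dy":0,"dz":0,"wx":0,"wy":0,"wz":0}]'
python3 - <<'E'
from h import *
import json
s,a=snap('wrist','w4'); json.dump({k:np.array(s[k]).tolist() for k in('position','orientation')},open('w4.json','w'))
cv2.imwrite('pics/w4b.png',cv2.resize(a,(800,600),interpolation=cv2.INTER_CUBIC))
E
```

```text
block1 front top [ 0.576  -0.0146  0.085 ] [ 0.6139 -0.0185  0.085 ]
bar end [ 0.5596 -0.0461  0.01  ] [ 0.6228 -0.0527  0.01  ]
post front [0.585  0.0531 0.085 ] [0.6196 0.051  0.085 ]
idx [0.5622 0.0671 0.024 ] red [0.5677 0.066  0.032 ] [0.5836 0.0647 0.032 ]
clock: 8.5
position: [0.4455, -0.1348, 0.1879]
orientation: [-3.141, -0.001, 1.549]
wrist_force: [-0.1, -0.5, 0.1]
width: 0.0599
gripper_force: 0.0
```

View pics/w4b.png

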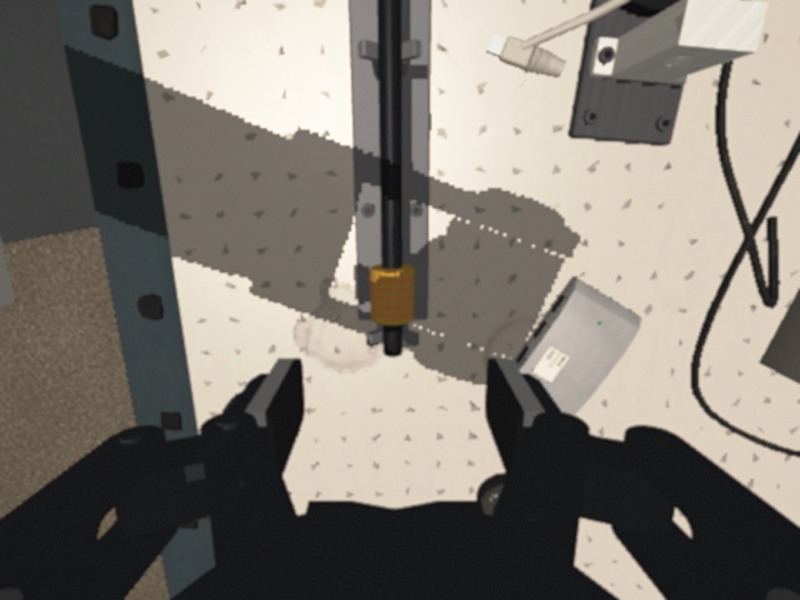

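The brass head spans (371–413, 266–326) and the shaft is vertical at u≈391, so it is aligned with the tool.

Run:
```python
from h import *
import json
s=json.load(open('w4.json')); K,T=cam('wrist',s); p=np.array(s['position']); A=R.from_euler('xyz',s['orientation']).as_matrix()
P=lambda u,v,z: ray(K,T,np.array((u,v))*.7,z)
f,b=P(391.5,267,.068),P(392.5,326,.068); print(f,b); f2=P(391.5,268,.06)
h=(f+b)/2; sh=P(391,30,.061); st=P(393,352,.058)
print('head',h,'shaft',sh,'stub end',st,'yaw',-np.arctan2(*(sh-h)[:2]),-np.arctan2(*(sh-st)[:2]), 'head from stub',st[1]+.038)
print('tool delta/.03', A.T@(np.r_[h[:2],.05]-p)/.03)
```

```text
[ 0.44349048 -0.11763625  0.068     ] [ 0.443317   -0.15195224  0.068     ]
head [ 0.44340374 -0.13479424  0.068     ] shaft [0.44578114 0.00107887 0.061     ] stub end [ 0.44316447 -0.17189908  0.058     ] yaw -0.01749545691885096 -0.015126048254859952 head from stub -0.1338990789967889
tool delta/.03 [-3.74531745e-03 -6.76801874e-02  4.59812465e+00]
```

```bash
python3 -m inch '[{"gripper":-0.4,"dx":0,"dy":-0.068,"dz":0.6,"wx":0,"wy":0,"wz":-0.06},{"gripper":-0.4,"dx":0,"dy":0,"dz":0.9,"wx":0,"wy":0,"wz":0},{"gripper":-0.4,"dx":0,"dy":0,"dz":0.9,"wx":0,"wy":0,"wz":0},{"gripper":-0.4,"dx":0,"dy":0,"dz":0.8,"wx":0,"wy":0,"wz":0},{"gripper":-0.4,"dx":0,"dy":0,"dz":0.8,"wx":0,"wy":0,"wz":0},{"gripper":-0.4,"dx":0,"dy":0,"dz":0.55,"wx":0,"wy":0,"wz":0},{"gripper":-0.4,"dx":0,"dy":0,"dz":0,"wx":0,"wy":0,"wz":0},{"gripper":-0.4,"dx":0,"dy":0,"dz":0,"wx":0,"wy":0,"wz":0}]'
python3 -m inch '[{"gripper":1,"dx":0,"dy":0,"dz":0,"wx":0,"wy":0,"wz":0},{"gripper":1,"dx":0,"dy":0,"dz":0,"wx":0,"wy":0,"wz":0},{"gripper":1,"dx":0,"dy":0,"dz":0,"wx":0,"wy":0,"wz":0},{"gripper":1,"dx":0,"dy":0,"dz":0,"wx":0,"wy":0,"wz":0},{"gripper":1,"dx":0,"dy":0,"dz":0,"wx":0,"wy":0,"wz":0},{"gripper":1,"dx":0,"dy":0,"dz":0,"wx":0,"wy":0,"wz":0},{"gripper":1,"dx":0,"dy":0,"dz":0,"wx":0,"wy":0,"wz":0}]' 90
```

```text
clock: 9.22
position: [0.4433, -0.1344, 0.0512]
orientation: [-3.14, -0.001, 1.556]
wrist_force: [0.7, -0.7, -0.3]
width: 0.0594
gripper_force: 0.0
clock: 9.8
position: [0.4439, -0.1355, 0.0534]
orientation: [3.139, 0.001, 1.555]
wrist_force: [-1.7, 1.5, 5.6]
width: 0.0235
gripper_force: 87.9
```

```bash
python3 -m inch '[{"gripper":1,"dx":0,"dy":0,"dz":-0.4,"wx":0,"wy":0,"wz":0},{"gripper":1,"dx":0,"dy":0,"dz":-0.7,"wx":0,"wy":0,"wz":0},{"gripper":1,"dx":0,"dy":0,"dz":-0.7,"wx":0,"wy":0,"wz":0},{"gripper":1,"dx":-0.7,"dy":0,"dz":0,"wx":0,"wy":0,"wz":0},{"gripper":1,"dx":-0.7,"dy":0.4,"dz":0,"wx":0,"wy":0,"wz":0},{"gripper":1,"dx":-0.7,"dy":0.6,"dz":0,"wx":0,"wy":0,"wz":0},{"gripper":1,"dx":-0.64,"dy":0.6,"dz":0,"wx":0,"wy":0,"wz":0},{"gripper":1,"dx":0,"dy":0.6,"dz":0,"wx":0,"wy":0,"wz":0}]'
python3 -m inch '[{"gripper":1,"dx":0,"dy":0.6,"dz":0,"wx":0,"wy":0,"wz":0},{"gripper":1,"dx":0,"dy":0.6,"dz":0,"wx":0,"wy":0,"wz":0},{"gripper":1,"dx":0,"dy":0.6,"dz":0,"wx":0,"wy":0,"wz":0},{"gripper":1,"dx":0,"dy":0.43,"dz":0,"wx":0,"wy":0,"wz":0.5},{"gripper":1,"dx":0,"dy":0,"dz":0,"wx":0,"wy":0,"wz":0.5},{"gripper":1,"dx":0,"dy":0,"dz":0,"wx":0,"wy":0,"wz":0},{"gripper":1,"dx":0,"dy":0,"dz":0,"wx":0,"wy":0,"wz":0}]'
python3 - <<'E'
from h import *
import json
s,a=snap('wrist','w5'); json.dump({k:np.array(s[k]).tolist() for k in('position','orientation')},open('w5.json','w'))
_,b=snap('scene','s5')
cv2.imwrite('pics/w5b.png',cv2.resize(a,(800,600),interpolation=cv2.INTER_CUBIC))
E
```

```text
clock: 10.47
position: [0.5085, -0.2218, 0.1066]
orientation: [3.14, 0.002, 1.552]
wrist_force: [-0.5, -0.7, -0.5]
width: 0.0234
gripper_force: 88.6
clock: 11.05
position: [0.5748, -0.2196, 0.106]
orientation: [3.141, 0.0, 1.477]
wrist_force: [0.7, -0.1, -1.0]
width: 0.0233
gripper_force: 88.7
```

View pics/w5b.png

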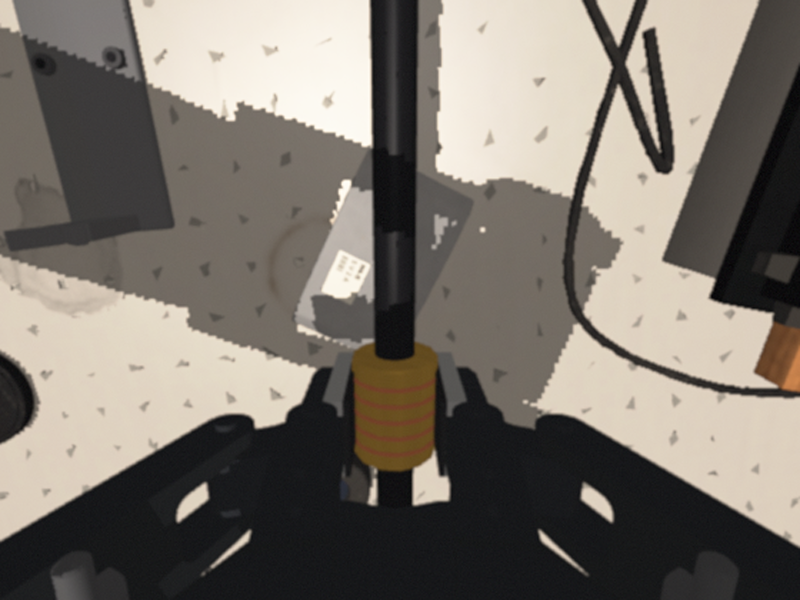

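The rod is held straight along the tool axis, level to within pixel accuracy. I'll lower it to bore height in front of the first block and check from the fixed cameras.

```bash
python3 -m inch '[{"gripper":1,"dx":0,"dy":0,"dz":0.4,"wx":0,"wy":0,"wz":0.05},{"gripper":1,"dx":0,"dy":0,"dz":0.5,"wx":0,"wy":0,"wz":0},{"gripper":1,"dx":0,"dy":0,"dz":0.5,"wx":0,"wy":0,"wz":0},{"gripper":1,"dx":0,"dy":0,"dz":0.19,"wx":0,"wy":0,"wz":0},{"gripper":1,"dx":0,"dy":0,"dz":0,"wx":0,"wy":0,"wz":0},{"gripper":1,"dx":0,"dy":0,"dz":0,"wx":0,"wy":0,"wz":0},{"gripper":1,"dx":0,"dy":0,"dz":0,"wx":0,"wy":0,"wz":0}]'
python3 - <<'E'
from h import *
_,a=snap('top','t6'); s,b=snap('scene','s6')
p=np.array(s['position']);A=R.from_euler('xyz',s['orientation']).as_matrix()
nose=p+A@[.192,0,-.0016]; ent=np.array([.603-.08*.0978,.0637-.08*.9952,.06])
print('nose',nose,'entry',ent)
out=[]
for n,im in(('top',a),('scene',b)):
    K,T=cam(n); u=proj(K,T,nose); c=u.astype(int); print(n,u,proj(K,T,ent),c-[35,35])
    out.append(cv2.resize(im[c[1]-35:c[1]+35,c[0]-35:c[0]+35],(400,400),interpolation=cv2.INTER_CUBIC))
cv2.imwrite('pics/c6.png',np.hstack(out))
E
```

```text
clock: 11.73
position: [0.5752, -0.2198, 0.0591]
orientation: [3.14, 0.001, 1.471]
wrist_force: [-0.1, -0.4, -1.1]
width: 0.0232
gripper_force: 88.7
nose [ 0.59442906 -0.02883659  0.0607876 ] entry [ 0.595176 -0.015916  0.06    ]
top [275.74747479 194.93726988] [270.99759179 194.55460678] [240 159]
scene [281.09747824 213.52016196] [277.68066676 212.00622438] [246 178]
```

View pics/c6.png

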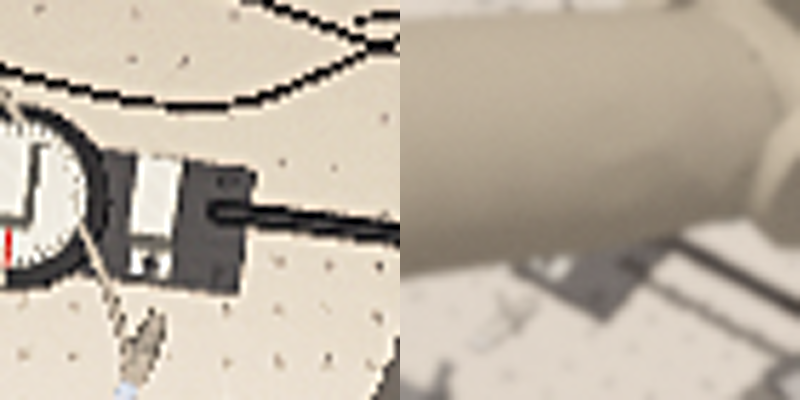

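The nose at crop (208,210), which is top px (276.4,195.8), matches its predicted place within 1 px and points at the block. Inserting slowly.

```bash
python3 -m inch '[{"gripper":1,"dx":0.2,"dy":0,"dz":0,"wx":0,"wy":0,"wz":0},{"gripper":1,"dx":0.2,"dy":0,"dz":0,"wx":0,"wy":0,"wz":0},{"gripper":1,"dx":0.2,"dy":0,"dz":0,"wx":0,"wy":0,"wz":0},{"gripper":1,"dx":0.1,"dy":0,"dz":0,"wx":0,"wy":0,"wz":0},{"gripper":1,"dx":0.1,"dy":0,"dz":0,"wx":0,"wy":0,"wz":0}]'
python3 -m inch '[{"gripper":1,"dx":0.15,"dy":0,"dz":0,"wx":0,"wy":0,"wz":0},{"gripper":1,"dx":0.15,"dy":0,"dz":0,"wx":0,"wy":0,"wz":0},{"gripper":1,"dx":0,"dy":0,"dz":0,"wx":0,"wy":0,"wz":0}]'
python3 -c "
from h import *
s=state();print(s['wrist_force'],s['wrist_torque'],s['position'])"
```

```text
clock: 12.25
position: [0.5773, -0.1949, 0.0582]
orientation: [3.141, 0.0, 1.472]
wrist_force: [-0.7, 0.9, -1.2]
width: 0.0235
gripper_force: 88.7
clock: 12.5
position: [0.5782, -0.1858, 0.0581]
orientation: [-3.142, -0.0, 1.472]
wrist_force: [-0.0, 0.4, -1.0]
width: 0.0237
gripper_force: 88.7
[-0.04466346  0.3688307  -1.0260976 ] [-0.01829555  0.03192347 -0.01256104] [ 0.57819508 -0.1858296   0.05807857]
```

```bash
python3 -m inch '[{"gripper":1,"dx":0.3,"dy":0,"dz":0,"wx":0,"wy":0,"wz":0},{"gripper":1,"dx":0.3,"dy":0,"dz":0,"wx":0,"wy":0,"wz":0},{"gripper":1,"dx":0.3,"dy":0,"dz":0,"wx":0,"wy":0,"wz":0},{"gripper":1,"dx":0.3,"dy":0,"dz":0,"wx":0,"wy":0,"wz":0},{"gripper":1,"dx":0.2,"dy":0,"dz":0,"wx":0,"wy":0,"wz":0},{"gripper":1,"dx":0.2,"dy":0,"dz":0,"wx":0,"wy":0,"wz":0},{"gripper":1,"dx":0.1,"dy":0,"dz":0,"wx":0,"wy":0,"wz":0},{"gripper":1,"dx":0,"dy":0,"dz":0,"wx":0,"wy":0,"wz":0}]'
python3 -m inch '[{"gripper":1,"dx":0.2,"dy":0,"dz":0,"wx":0,"wy":0,"wz":0},{"gripper":1,"dx":0.2,"dy":0,"dz":0,"wx":0,"wy":0,"wz":0},{"gripper":1,"dx":0.2,"dy":0,"dz":0,"wx":0,"wy":0,"wz":0},{"gripper":1,"dx":0.2,"dy":0,"dz":0,"wx":0,"wy":0,"wz":0},{"gripper":1,"dx":0,"dy":0,"dz":0,"wx":0,"wy":0,"wz":0}]'
python3 -c "
from h import *
s=state();print(s['wrist_force'],s['wrist_torque'],s['position'])"
```

```text
clock: 13.17
position: [0.5832, -0.1353, 0.0581]
orientation: [3.142, 0.0, 1.472]
wrist_force: [-0.5, 0.7, -1.6]
width: 0.0237
gripper_force: 88.7
clock: 13.58
position: [0.5856, -0.1108, 0.0581]
orientation: [-3.142, -0.0, 1.472]
wrist_force: [-0.5, 0.2, -0.2]
width: 0.0235
gripper_force: 89.0
[-0.5116135   0.20453745 -0.16741199] [-0.00138214  0.00569504 -0.04107243] [ 0.58563017 -0.11084651  0.05805929]
```

Through two bearings with no contact force. Continuing.

```bash
python3 -m inch '[{"gripper":1,"dx":0.3,"dy":0,"dz":0,"wx":0,"wy":0,"wz":0},{"gripper":1,"dx":0.3,"dy":0,"dz":0,"wx":0,"wy":0,"wz":0},{"gripper":1,"dx":0.3,"dy":0,"dz":0,"wx":0,"wy":0,"wz":0},{"gripper":1,"dx":0.3,"dy":0,"dz":0,"wx":0,"wy":0,"wz":0},{"gripper":1,"dx":0.2,"dy":0,"dz":0,"wx":0,"wy":0,"wz":0},{"gripper":1,"dx":0.2,"dy":0,"dz":0,"wx":0,"wy":0,"wz":0},{"gripper":1,"dx":0.2,"dy":0,"dz":0,"wx":0,"wy":0,"wz":0},{"gripper":1,"dx":0,"dy":0,"dz":0,"wx":0,"wy":0,"wz":0}]'
python3 -m inch '[{"gripper":1,"dx":0.2,"dy":0,"dz":0,"wx":0,"wy":0,"wz":0},{"gripper":1,"dx":0.2,"dy":0,"dz":0,"wx":0,"wy":0,"wz":0},{"gripper":1,"dx":0.2,"dy":0,"dz":0,"wx":0,"wy":0,"wz":0},{"gripper":1,"dx":0.1,"dy":0,"dz":0,"wx":0,"wy":0,"wz":0},{"gripper":1,"dx":0,"dy":0,"dz":0,"wx":0,"wy":0,"wz":0}]'
python3 -c "
from h import *
s=state();print(s['wrist_force'],s['wrist_torque'],s['position'])"
```

```text
clock: 14.25
position: [0.591, -0.0572, 0.0581]
orientation: [3.141, -0.0, 1.472]
wrist_force: [0.7, -0.5, -1.7]
width: 0.0234
gripper_force: 89.0
clock: 14.67
position: [0.5931, -0.0367, 0.0581]
orientation: [3.141, -0.0, 1.472]
wrist_force: [0.4, 0.7, -1.2]
width: 0.0235
gripper_force: 89.1
[ 0.42826837  0.68611327 -1.23363527] [ 0.03567525 -0.03863723 -0.037218  ] [ 0.59307938 -0.03669853  0.05813083]
```

```bash
python3 -m inch '[{"gripper":1,"dx":0.05,"dy":0,"dz":0,"wx":0,"wy":0,"wz":0},{"gripper":1,"dx":0.05,"dy":0,"dz":0,"wx":0,"wy":0,"wz":0},{"gripper":1,"dx":0,"dy":0,"dz":0,"wx":0,"wy":0,"wz":0}]' | egrep 'pos|force'
python3 -m inch '[{"gripper":1,"dx":0.04,"dy":0,"dz":0,"wx":0,"wy":0,"wz":0},{"gripper":1,"dx":0,"dy":0,"dz":0,"wx":0,"wy":0,"wz":0}]' | egrep 'pos|force'
```

```text
position: [0.5932, -0.0344, 0.0581]
wrist_force: [-0.0, -0.2, -1.1]
gripper_force: 89.0
position: [0.5934, -0.0333, 0.0581]
wrist_force: [1.2, 0.3, -0.9]
gripper_force: 89.0
```

```bash
python3 -m inch '[{"gripper":1,"dx":0.04,"dy":0,"dz":0,"wx":0,"wy":0,"wz":0},{"gripper":1,"dx":0,"dy":0,"dz":0,"wx":0,"wy":0,"wz":0}]' | egrep 'pos|force'
python3 -m inch '[{"gripper":1,"dx":0.04,"dy":0,"dz":0,"wx":0,"wy":0,"wz":0},{"gripper":1,"dx":0,"dy":0,"dz":0,"wx":0,"wy":0,"wz":0}]' | egrep 'pos|force'
```

```text
position: [0.5935, -0.032, 0.0581]
wrist_force: [0.6, -0.0, -1.2]
gripper_force: 89.0
position: [0.5936, -0.0315, 0.0581]
wrist_force: [-0.5, -3.5, -0.4]
gripper_force: 89.1
```

The head touches the block (−3.5 N). Now release, lift clear and check.

```bash
python3 -m inch '[{"gripper":-0.4,"dx":0,"dy":0,"dz":0,"wx":0,"wy":0,"wz":0},{"gripper":-0.4,"dx":0,"dy":0,"dz":0,"wx":0,"wy":0,"wz":0},{"gripper":-0.4,"dx":0,"dy":0,"dz":0,"wx":0,"wy":0,"wz":0},{"gripper":-0.4,"dx":0,"dy":0,"dz":0,"wx":0,"wy":0,"wz":0},{"gripper":-0.4,"dx":0,"dy":0,"dz":0,"wx":0,"wy":0,"wz":0}]' | egrep 'force|width'
python3 -m inch '[{"gripper":-0.4,"dx":0,"dy":0,"dz":-0.3,"wx":0,"wy":0,"wz":0},{"gripper":-0.4,"dx":0,"dy":0,"dz":-0.6,"wx":0,"wy":0,"wz":0},{"gripper":-0.4,"dx":0,"dy":0,"dz":-0.8,"wx":0,"wy":0,"wz":0},{"gripper":-0.4,"dx":0,"dy":0,"dz":-0.8,"wx":0,"wy":0,"wz":0},{"gripper":-0.4,"dx":0,"dy":0,"dz":-0.8,"wx":0,"wy":0,"wz":0},{"gripper":-0.4,"dx":-0.8,"dy":0,"dz":-0.8,"wx":0,"wy":0,"wz":0},{"gripper":-0.4,"dx":-0.8,"dy":0,"dz":0,"wx":0,"wy":0,"wz":0},{"gripper":-0.4,"dx":0,"dy":0,"dz":0,"wx":0,"wy":0,"wz":0}]'
python3 - <<'E'
from h import *
s,a=snap('wrist','w7')
cv2.imwrite('pics/w7b.png',cv2.resize(a,(800,600),interpolation=cv2.INTER_CUBIC))
E
```

```text
wrist_force: [0.1, 0.2, 0.3]
width: 0.0597
gripper_force: 0.0
clock: 16.5
position: [0.5893, -0.0821, 0.1842]
orientation: [3.137, 0.002, 1.468]
wrist_force: [0.5, -0.0, -0.5]
width: 0.0598
gripper_force: 0.0
```

View pics/w7b.png

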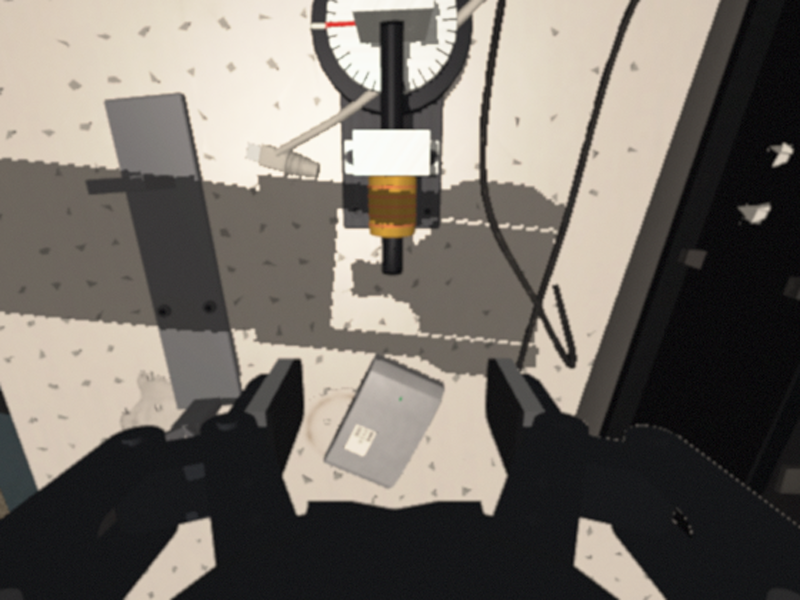

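The rod is home: the head at (393,205) rests against the block, the shaft enters the post at (392,25), and the red line still meets the index at (325,25). The hub has not moved. Handing in.

```bash
python3 -c "
from plant import close_job
print(close_job())"
```

```text
the job is handed in; nothing more can be done
None
```

The stage is at zero, the guide rod is threaded through all three bearings with its head against the first block and released, and the job is handed in at about 16.5 s; no verdict was shown.

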